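Set up the filter column

TASK

Set up the filter column on the blue base, from the bottom up: stand the frosted jar upright in the base's raised ring, then seat the brown rubber collar in the jar's mouth, then the white funnel in the collar with its stem down the bore, and last the knobbed cover on the funnel, each straight and fully down. Take one piece at a time, in that order, set each down without dropping it and let go of it, and leave the beaker, the culture dish and the amber bottle where they stand.

Things in the scene. Friction and masses are not known exactly. Their poses are not given: they have to be found in the camera images.
- base: Fixed blue metal base: square plate 110 x 110 mm, 12 mm thick, with a low raised round ring in its middle (inner diameter 72 mm, outer about 84 mm, 8 mm high, so its top is 20 mm over the bench). Origin: centre of the plate's underside, on the bench; z up. Stands anywhere among the other things, turned up to 30 degrees.
- seat (a point): Where the jar's underside belongs: centre of the ring on the base plate's upper face, 12 mm over the bench; z up.
- jar: Open straight round jar of frosted plastic, pale grey-white, with a few short blue marks on one side: outer diameter 58 mm, height 75 mm, wall 4 mm (mouth 50 mm wide, open at the top, empty inside, floor 5 mm). 105 to 180 g. Stands upright; origin: centre of its underside, z up along its axis.
- collar: Brown rubber collar, upright: lower spigot 40 mm in diameter, 15 mm high; over it a round head 56 mm in diameter, 22 mm high (37 mm in all); 22 mm bore right through. The spigot goes in the jar's mouth, the head rests on the rim. 50-90 g. Origin: centre of the spigot's underside, z up along its axis; seated, it is 60 mm above the jar's origin.
- funnel: White ceramic funnel: cup 60 mm in diameter, 42 mm high, holes in its floor, on a stem 14 mm thick, 28 mm long. 110-200 g. At first it hangs stem down, loose, in a fixed wooden stand (foot 75 mm square, bored post 36 mm high): lift it straight up. Origin: the stem's lower end, on the axis, z up; cup underside 28 mm, rim 70 mm above it. Seated, it is 9 mm above the collar's origin.
- cover: Grey round cover: plug 44 mm in diameter, 6 mm high; over it a disc 66 mm in diameter, 5 mm thick; on top a black knob 18 mm in diameter, 24 mm high (35 mm in all). The plug goes in the funnel's mouth (52 mm wide), the disc rests on its rim. 50-90 g. Origin: centre of the plug's underside, z up; seated, it is 64 mm above the funnel's origin.
- beaker: Bystander, leave alone: low, wide, open clear glass beaker with a small spout, 84 mm in diameter, 36 mm high (the jar is narrower, twice as tall and frosted). Origin: centre of its underside, z up.
- dish: Bystander, leave alone: closed flat glass culture dish, 90 mm in diameter, 18 mm high. Origin: centre of its underside, z up.
- reagent: Bystander, leave alone: small amber bottle with a black cap, 42 mm in diameter, 70 mm high. Origin: centre of its underside, z up.
Not all that is in view belongs to the job. What is shaped like the cover but red or yellow is not meant. What is shaped like the funnel but pink is not meant.

How it is judged:
On the way, in this order (a step that is already met when the one before it is completed fails the run):
1. the jar stands upright inside the raised ring of the blue base, released (horizontal distance between jar and seat below 0.01 m and z of jar in the frame of seat between -0.004 and 0.004 m and angle between jar's own z axis and vertical below 0.07 rad and linear speed of jar below 0.02 m/s and contact force between jar and the fingers below 0.2 N), for 0.2 s.
2. the collar is seated in the jar's mouth, released (horizontal distance between collar and jar below 0.008 m and z of collar in the frame of jar between 0.056 and 0.064 m and angle between collar's own z axis and vertical below 0.07 rad and linear speed of collar below 0.02 m/s and contact force between collar and the fingers below 0.2 N), for 0.2 s.
3. the funnel is seated in the collar, stem in the bore, released (horizontal distance between funnel and collar below 0.008 m and z of funnel in the frame of collar between 0.005 and 0.013 m and angle between funnel's own z axis and vertical below 0.07 rad and linear speed of funnel below 0.02 m/s and contact force between funnel and the fingers below 0.2 N), for 0.2 s.
4. the cover is seated on the funnel, released (horizontal distance between cover and funnel below 0.008 m and z of cover in the frame of funnel between 0.06 and 0.068 m and angle between cover's own z axis and vertical below 0.07 rad and linear speed of cover below 0.02 m/s and contact force between cover and the fingers below 0.2 N), for 0.2 s.
At the end, for the whole second after the job is handed in: The jar stands inside the base's ring (within 10 mm of its centre), the collar in the jar's mouth, the funnel in the collar and the cover on the funnel, each within 8 mm of the axis of the one below, within 4 mm of its seated height and within 4 degrees of upright, all released and at rest (all of step 1 and all of step 2 and all of step 3 and all of step 4); the robot touches nothing.
It fails at once if the beaker, dish or amber bottle was pushed more than 30 mm or tipped ((distance of beaker from where it was at the start of the episode above 0.03 m or angle between beaker's own z axis and vertical above 0.5 rad) or (distance of dish from where it was at the start of the episode above 0.03 m or angle between dish's own z axis and vertical above 0.5 rad) or (distance of reagent from where it was at the start of the episode above 0.03 m or angle between reagent's own z axis and vertical above 0.5 rad)).
It fails at once if a piece was dropped (in free fall faster than 0.6 m/s, about 18 mm of fall) ((linear speed of jar above 0.6 m/s and contact force between jar and anything else below 0.02 N) or (linear speed of collar above 0.6 m/s and contact force between collar and anything else below 0.02 N) or (linear speed of funnel above 0.6 m/s and contact force between funnel and anything else below 0.02 N) or (linear speed of cover above 0.6 m/s and contact force between cover and anything else below 0.02 N)).
It also fails if it takes over 128 s, if anything falls off the work surface, if the arm or the gripper's body presses on something with over 40 N, if the wrist force passes 120 N, or if a joint passes its speed limit or range.

ROBOT

A 7-joint arm with a two-finger parallel gripper is mounted at the origin on the work surface. World frame = base frame: x ahead of the robot, y to its left, z up, the work surface at z = 0. Lengths are in m, angles in rad, forces in N, time in s.
With the tool pointing down it reaches from about 0.425 to 0.95 m from the base axis. Payload 4.7 kg.
Tool frame: the origin (TCP) lies midway between the tips of the shut fingers; the grasp point (between the pads) lies 19 mm behind it; z points along the fingers, y is the line along which they close (so a half turn about z gives the same grasp; the last joint's range is limited). The gripper opens to 87 mm and grips with 3 to 60 N. Pads are 19 mm wide; open, the fingers measure 117 mm over their backs; the gripper's body (75 mm by 190 mm) begins 51 mm behind the grasp point.
Start: joints at [1.247, 0.469, -0.049, 1.532, 0.024, 1.141, -0.082], TCP at [0.196, -0.646, 0.223] pointing down, gripper open.
Joint ranges: [-2.59, 2.59], [-0.33, 1.99], [-1.39, 1.29], [0.1, 2.45], [-1.04, 4.18], [0.21, 1.99], [-2.66, 2.66]. Speed limits (rad/s): [2.57, 2.57, 3.14, 3.14, 3.14, 3.14, 3.14].

INTERFACE

Orientations are given as a rotation vector (axis times angle).
In Python, from station import * gives the robot as it stands. The module is installed in compiled form; this text tells all that it offers.
- The arm moves only by the tool jog_arm, never from a script. Its argument "rows" is text: rows parted by semicolons, each of 6 numbers parted by spaces: the shift along the world's x, y, z in m, then the turn, a rotation vector about the world's x, y, z in degrees. In form: tx ty tz ax ay az; .... A call has 1 to 5 rows; each row shifts and turns the commanded pose from where the row before left it; what a row does not reach is not made up. A row lasts 1/10 s, in which the tool goes at most 50 mm and 8.59 degrees, less where a joint would pass 70% of its speed; a pose out of reach is approached as far as the arm can. A call with a gripper value outside its range is refused whole. "jaw" is the finger opening in m, from 0 to 0.087, set as the call begins (left out, the last holds). The fingers move at their own pace and stop on an object; "grip_force" is the grip in N (left out, the last holds). Time passes only in rows, so rows that do not move let the fingers close. It gives the time, the measured TCP pose, the force, the opening and the grip force at its end, in the units of the state.
- get_state(): the state, without advancing time (a new reading comes with each control period).
- grab_frame(name): name is "scene" or "top" or "wrist"; returns a dict with "image" (400x640x3 uint8, red, green, blue), "depth" (400x640 float32, m along the optical axis (not along the pixel's ray), 0 where there is no reading), "intrinsics" (3x3 intrinsics, pixels), "origin" and "rotation" of the camera in the world. Camera axes: x right, y down, z forward; pixel columns grow to the right and rows downward; lengths in m; the calibration is good to about 2 mm. A picture is of the moment at which its call begins.
- sign_off(): hands the job in; it is judged then, once.
The state is a dict: "time": time; "q": joint angles; "qd": joint speeds; "joint_torque": joint torques, N m; "tcp_pos": TCP position; "eef_rot": TCP orientation; "wrist_force": force on the tool from outside, world axes, zero at the start; "torque": the same for the moment, N m; "opening": finger opening in m; "grip_force": force on a finger pad.
Only numpy, scipy, OpenCV 4.12 (cv2) and the standard library are available. Lean on these libraries where they do the work, as an engineer would, in place of code of your own. Each camera call takes 0.05 s, during which the arm holds its last target. There are 200 camera calls.

## Working session

There is one attempt and no reset: what is moved stays moved. The work goes in short steps, Python scripts to look and compute and a tool call to move; the robot and the scene stay as the last step left them, time stands still between calls to the robot, and variables do not carry over. Pictures are saved under pics/ and viewed, at most 14 in all, crops included, and the job is handed in when it is done.

Besides the shell and the picture viewer there is one more tool, called after "Request:" by a JSON object that holds its "fn" and its "kwargs". jog_arm: Moves the arm, as the interface text tells. Its arguments: {"type":"object","properties":{"rows":{"type":"string"},"jaw":{"type":"number"},"grip_force":{"type":"number"}},"required":["rows"]}

```bash
mkdir -p pics; cat > h.py <<'E'
from station import *
import numpy as np, cv2
def snap(name,fn):
    f=grab_frame(name); np.savez('pics/'+fn+'.npz',**f)
    cv2.imwrite('pics/'+fn+'.png',f['image'][:,:,::-1]); return f
def load(fn): return np.load('pics/'+fn+'.npz')
def at_z(f,u,v,z):
    K=f['intrinsics'];d=f['rotation']@np.linalg.inv(K)@np.array([u,v,1.]);o=f['origin'];return o+d*(z-o[2])/d[2]
def pts(f):
    K=f['intrinsics'];v,u=np.mgrid[:400,:640];D=f['depth']
    c=np.stack([(u-K[0,2])/K[0,0]*D,(v-K[1,2])/K[1,1]*D,D],-1)
    P=c@f['rotation'].T+f['origin']; P[D==0]=np.nan; return P
E
python3 - <<'E'
from h import *
for n in('top','scene'):
    f=snap(n,n+'0'); print(n,f['origin'],f['rotation'].round(3).tolist(),f['intrinsics'].tolist())
a=cv2.imread('pics/top0.png');cv2.imwrite('pics/top0b.png',cv2.resize(a,(800,500)))
print(get_state())
E
```

```text
top [ 0.20381953 -0.0541729   1.52548653] [-2.2, 1.984, -0.231] [[488.9336175036416, 0.0, 319.02464884402156], [0.0, 488.9336175036416, 201.16967928755523], [0.0, 0.0, 1.0]]
scene [1.18843201 0.02285468 0.91309588] [-1.778, -1.956, 0.614] [[373.62101908064824, 0.0, 320.23981847618313], [0.0, 373.62101908064824, 194.25396588856233], [0.0, 0.0, 1.0]]
{'time': 0.1, 'q': array([ 1.24709132,  0.46935249, -0.04858769,  1.53358679,  0.02412577,
        1.14100964, -0.08229163]), 'qd': array([-0.00018684, -0.00306099, -0.00041809, -0.002234  ,  0.00070975,
        0.00026264,  0.00164259]), 'joint_torque': array([ 7.99057252e-04, -5.09166706e+01, -8.11433396e-02, -2.36830258e+01,
       -6.14414527e-02,  3.44501808e-02,  6.11324026e-05]), 'tcp_pos': array([ 0.19596482, -0.64535415,  0.22160474]), 'eef_rot': array([-3.10579875e+00, -4.61213773e-01,  5.46256556e-04]), 'wrist_force': array([ 0.12757409, -0.3691959 ,  0.53484017]), 'torque': array([0.02785929, 0.01850754, 0.01153119]), 'grip_force': 0.0, 'opening': 0.08700424394254215}
```

View pics/top0b.png

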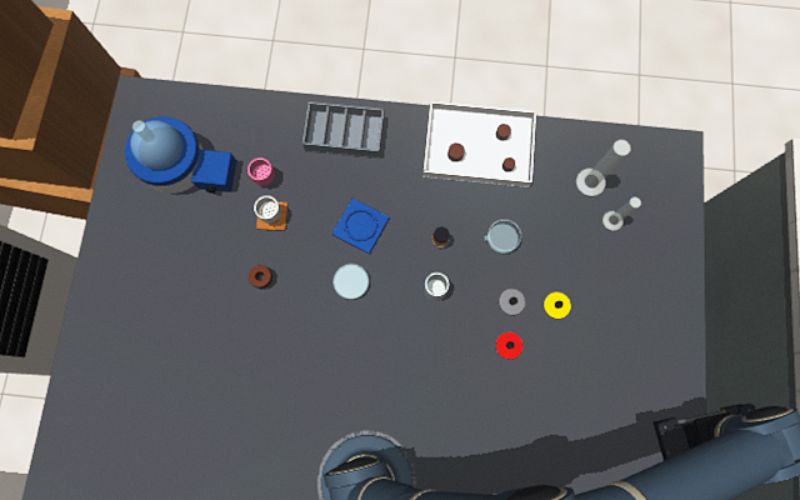

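View pics/scene0.png

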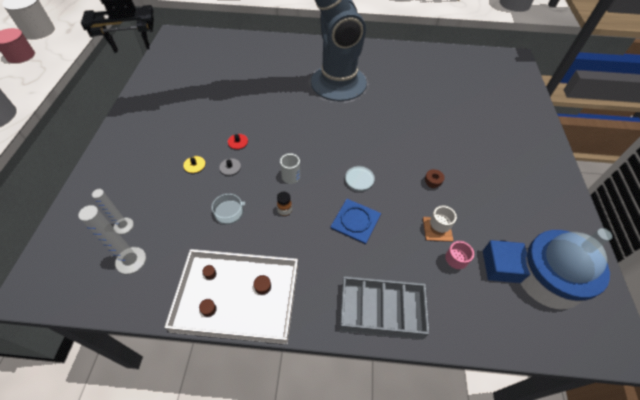

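The top view (800x500) shows the base at (360,226), jar (437,285), collar (260,276), funnel (267,209), grey cover (512,302), dish (351,281), amber bottle (441,238) and beaker (504,236). The camera rotations are rotation vectors, so I'll correct the helper for that.

```bash
sed -i "s/f=grab_frame(name);/f=dict(grab_frame(name)); f['rotation']=cv2.Rodrigues(np.array(f['rotation'],float))[0];/" h.py
python3 - <<'E'
from h import *
for n in('top','scene'):
    f=dict(load(n+'0')); f['rotation']=cv2.Rodrigues(f['rotation'])[0]; np.savez('pics/'+n+'0.npz',**f)
    P=pts(f); 
    print(n, 'bench z', [np.round(P[v,u],4).tolist() for u,v in ((240,250),(320,300))])
# depth-based: top-view & scene cloud, per object ROI
T=load('top0');S=load('scene0');PT=pts(T);PS=pts(S)
objs=dict(jar=(437,285,.075),collar=(260,276,.037),funnel=(267,209,.078),base=(360,226,.012),cover=(512,302,.04),reagent=(441,238,.07),beaker=(504,236,.036),dish=(351,281,.018))
for k,(u,v,z) in objs.items():
    c=at_z(T,u*.8,v*.8,z)
    out=[]
    for P in(PT,PS):
        m=(np.hypot(P[...,0]-c[0],P[...,1]-c[1])<.055)&(P[...,2]>.006)&(P[...,2]<.2)
        q=P[m]; zt=np.percentile(q[:,2],98); t=q[q[:,2]>zt-.006]
        ce,r=cv2.minEnclosingCircle(t[:,:2].astype(np.float32))
        out+=[np.round(q[:,2].max(),3),round(zt,3),np.round(ce,3).tolist(),round(r,3),len(t)]
    print(k,c.round(3),out)
E
```

```text
top bench z [[0.3788, 0.2109, 0.0012], [0.252, -0.0538, -0.0017]]
scene bench z [[0.7416, -0.2205, 0.0017], [0.8578, 0.0073, -0.0002]]
jar [ 0.47  -0.121  0.075] [np.float64(0.082), np.float64(0.079), [0.472, -0.12], 0.029, 48, np.float64(0.078), np.float64(0.076), [0.474, -0.119], 0.03, 84]
collar [0.454 0.316 0.037] [np.float64(0.047), np.float64(0.042), [0.454, 0.317], 0.028, 100, np.float64(0.041), np.float64(0.039), [0.456, 0.317], 0.029, 177]
funnel [0.616 0.315 0.078] [np.float64(0.082), np.float64(0.08), [0.621, 0.316], 0.031, 71, np.float64(0.081), np.float64(0.078), [0.622, 0.318], 0.032, 127]
base [0.614 0.087 0.012] [np.float64(0.028), np.float64(0.023), [0.61, 0.089], 0.053, 140, np.float64(0.024), np.float64(0.021), [0.614, 0.091], 0.051, 212]
cover [ 0.453 -0.309  0.04 ] [np.float64(0.042), np.float64(0.035), [0.458, -0.313], 0.009, 22, np.float64(0.037), np.float64(0.035), [0.463, -0.312], 0.01, 25]
reagent [ 0.589 -0.12   0.07 ] [np.float64(0.077), np.float64(0.075), [0.598, -0.122], 0.018, 64, np.float64(0.073), np.float64(0.072), [0.601, -0.119], 0.02, 121]
beaker [ 0.619 -0.279  0.036] [np.float64(0.045), np.float64(0.04), [0.618, -0.277], 0.046, 56, np.float64(0.039), np.float64(0.037), [0.623, -0.276], 0.046, 135]
dish [0.469 0.092 0.018] [np.float64(0.026), np.float64(0.023), [0.468, 0.092], 0.045, 349, np.float64(0.021), np.float64(0.02), [0.47, 0.095], 0.046, 516]
```

Request:
{"fn": "jog_arm", "kwargs": {"rows": "0.02 0.035 0.005 0 0 -3.4; 0.02 0.035 0.005 0 0 -3.4; 0.02 0.04 0.005 0 0 -3.4; 0.02 0.04 0.005 0 0 -3.4; 0.02 0.04 0.005 0 0 -3.3", "jaw": 0.087}}

```text
time: 0.6
tcp_pos: [0.2966, -0.4539, 0.2473]
eef_rot: [-3.141, 0.004, 0.001]
wrist_force: [0.7, -0.5, 0.6]
opening: 0.0867
grip_force: 0.0
```

Request:
{"fn": "jog_arm", "kwargs": {"rows": "0.02 0.04 0 0 0 0; 0.02 0.04 0 0 0 0; 0.02 0.04 0 0 0 0; 0.02 0.04 0 0 0 0; 0.02 0.04 0 0 0 0"}}

```text
time: 1.1
tcp_pos: [0.3964, -0.2541, 0.2474]
eef_rot: [3.141, -0.001, -0.0]
wrist_force: [0.5, 0.3, 0.2]
opening: 0.0872
grip_force: 0.0
```

Request:
{"fn": "jog_arm", "kwargs": {"rows": "0.02 0.04 0 0 0 0; 0.02 0.04 0 0 0 0; 0.018 0.036 0 0 0 0; 0.018 0.02 0 0 0 0; 0 0 0 0 0 0"}}

```text
time: 1.6
tcp_pos: [0.474, -0.1158, 0.2475]
eef_rot: [-3.14, -0.011, -0.002]
wrist_force: [0.4, 0.3, 0.3]
opening: 0.087
grip_force: 0.0
```

```bash
python3 - <<'E'
from h import *
f=snap('wrist','w1'); s=get_state(); print(s['time'],s['tcp_pos'],s['eef_rot']); print(f['origin'],f['rotation'].round(3).tolist(),f['intrinsics'][0])
E
```

```text
1.65 [ 0.47263021 -0.11826795  0.24727186] [-3.14117372e+00 -5.99013641e-03  7.83460119e-04]
[ 0.54867198 -0.1157081   0.40971408] [[0.008, -0.963, -0.27], [-1.0, -0.008, -0.001], [-0.002, 0.27, -0.963]] [356.34669822   0.         315.70108733]
```

View pics/w1.png

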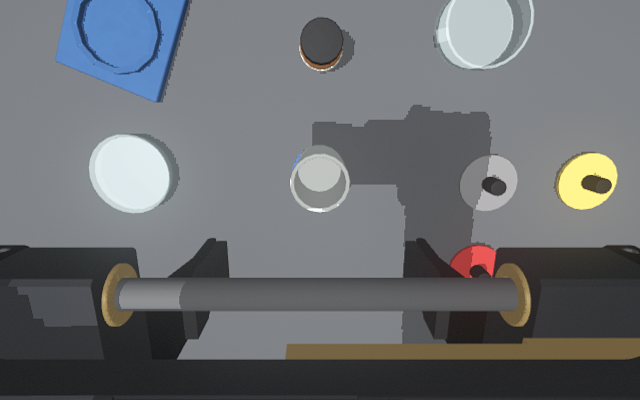

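The wrist view shows the jar rim centred near (320,181), between the fingers, with the base ring near (118,32) and the cover at (488,183). I'll use depth to measure the jar rim and the base ring.

```bash
cat >> h.py <<'E'
def top_circle(P,c,z0,z1,R):
    "fit circle to the points of a rim between heights z0,z1 within R of c: algebraic fit on the hull"
    m=(np.hypot(P[...,0]-c[0],P[...,1]-c[1])<R)&(P[...,2]>z0)&(P[...,2]<z1)
    q=P[m]; h=cv2.convexHull(q[:,:2].astype(np.float32))[:,0].astype(float)
    s=np.linalg.lstsq(np.c_[2*h,np.ones(len(h))],(h**2).sum(1),rcond=None)[0]
    return s[:2].round(4), round(float(np.sqrt(s[2]+s[:2]@s[:2])),4), round(float(np.median(q[:,2])),4), len(q)
E
python3 - <<'E'
from h import *
W=load('w1');PW=pts(W);PT=pts(load('top0'));PS=pts(load('scene0'))
print('bench z wrist',PW[150,400],PW[230,270])
for k,c,z0,z1,R in(('jar',(.473,-.12),.068,.09,.045),('cover disc',(.461,-.3125),.006,.016,.045),('reagent',(.6,-.12),.062,.085,.04),('dish',(.469,.093),.012,.03,.055),('ring',(.613,.09),.0175,.028,.048)):
    for n,P in(('T',PT),('S',PS),('W',PW)):
        try: print(k,n,*top_circle(P,c,z0,z1,R))
        except Exception as e: print(k,n,e)
print('jar rim from px', at_z(W,320,182,.075))
E
```

```text
bench z wrist [ 0.4975751  -0.2121157  -0.00050504] [ 0.39952795 -0.06062829  0.00139655]
jar T [ 0.472  -0.1208] 0.028 0.0741 77
jar S [ 0.4745 -0.1188] 0.0291 0.0724 108
jar W [ 0.4743 -0.1192] 0.0287 0.0747 832
cover disc T [ 0.4583 -0.3117] 0.0378 0.0104 270
cover disc S [ 0.4625 -0.3122] 0.0326 0.0105 236
cover disc W [ 0.4616 -0.3126] 0.0328 0.011 2237
reagent T [ 0.5992 -0.1216] 0.0188 0.069 118
reagent S [ 0.6021 -0.1187] 0.019 0.0687 140
reagent W [ 0.6013 -0.1194] 0.0189 0.07 1595
dish T [0.4679 0.0916] 0.0443 0.0176 604
dish S [0.4702 0.0935] 0.0449 0.0172 545
dish W [0.4698 0.093 ] 0.0447 0.018 5050
ring T [0.6163 0.0859] 0.0423 0.0204 127
ring S [0.6185 0.0879] 0.0421 0.0194 144
ring W [0.618  0.0871] 0.0424 0.0199 1340
jar rim from px [ 0.47573376 -0.11984302  0.075     ]
```

Request:
{"fn": "jog_arm", "kwargs": {"rows": "0.002 0 -0.04 0 0 0; 0 0 -0.05 0 0 0; 0 0 -0.05 0 0 0; 0 0 -0.04 0 0 0; 0 0 -0.029 0 0 0"}}

```text
time: 2.15
tcp_pos: [0.4715, -0.1215, 0.0358]
eef_rot: [3.141, -0.004, -0.007]
wrist_force: [1.2, 0.8, 0.1]
opening: 0.0871
grip_force: 0.0
```

Request:
{"fn": "jog_arm", "kwargs": {"rows": "0 0 0 0 0 0; 0 0 0 0 0 0; 0 0 0 0 0 0; 0 0 0 0 0 0; 0 0 0 0 0 0", "jaw": 0.04, "grip_force": 20}}

```text
time: 2.65
tcp_pos: [0.4753, -0.1202, 0.0401]
eef_rot: [3.141, -0.001, 0.005]
wrist_force: [-0.2, 0.2, 5.6]
opening: 0.0566
grip_force: 20.0
```

Request:
{"fn": "jog_arm", "kwargs": {"rows": "0 0 0 0 0 0; 0 0 0 0 0 0; 0 0 0 0 0 0; 0 0 0 0 0 0; 0 0 0 0 0 0"}}

```text
time: 3.15
tcp_pos: [0.4752, -0.1202, 0.0401]
eef_rot: [3.141, -0.0, 0.004]
wrist_force: [-1.2, 0.0, 7.7]
opening: 0.0574
grip_force: 20.0
```

Request:
{"fn": "jog_arm", "kwargs": {"rows": "0 0 0.02 0 0 0; 0 0 0.03 0 0 0; 0 0 0.03 0 0 0; 0 0 0.02 0 0 0; 0 0 0 0 0 0"}}

```text
time: 3.65
tcp_pos: [0.4762, -0.1203, 0.1415]
eef_rot: [3.14, -0.001, 0.01]
wrist_force: [0.7, 0.2, -2.2]
opening: 0.0568
grip_force: 20.0
```

Request:
{"fn": "jog_arm", "kwargs": {"rows": "0.015 0.02 0 0 0 0; 0.025 0.038 0 0 0 0; 0.025 0.038 0 0 0 0; 0.025 0.038 0 0 0 0; 0.025 0.038 0 0 0 0"}}

```text
time: 4.15
tcp_pos: [0.5891, 0.0533, 0.1371]
eef_rot: [3.141, -0.001, -0.003]
wrist_force: [0.8, -0.4, -1.5]
opening: 0.0569
grip_force: 20.0
```

Request:
{"fn": "jog_arm", "kwargs": {"rows": "0.016 0.02 0 0 0 0; 0.012 0.014 0 0 0 0; 0 0 0 0 0 0; 0 0 0 0 0 0; 0 0 0 0 0 0"}}

```text
time: 4.65
tcp_pos: [0.6161, 0.0844, 0.1377]
eef_rot: [3.14, -0.003, -0.003]
wrist_force: [-0.2, 0.0, 0.2]
opening: 0.057
grip_force: 20.0
```

```bash
python3 - <<'E'
from h import *
f=snap('wrist','w2'); g=snap('scene','s2');s=get_state(); print(s['time'],s['tcp_pos'],s['eef_rot'],s['wrist_force'],s['grip_force'])
W=pts(f);S=pts(g)
for n,P in(('W',W),('S',S)):
    for z0,z1,R,k in((.165,.185,.05,'jar'),(.0175,.028,.048,'ring')):
        try: print(n,k,*top_circle(P,(.618,.087),z0,z1,R))
        except Exception as e: print(n,k,e)
E
```

```text
4.75 [0.61652752 0.08456702 0.1383    ] [ 3.14056069e+00 -2.94618752e-03 -1.21197821e-03] [-0.0327144  -0.05689492 -0.75568554] 19.999773359697883
W jar [0.6184 0.0834] 0.0314 0.1718 5012
W ring [0.6195 0.0873] 0.0427 0.02 1529
S jar [0.6176 0.0853] 0.0315 0.1709 151
S ring [0.6201 0.0879] 0.0422 0.0195 126
```

View pics/w2.png

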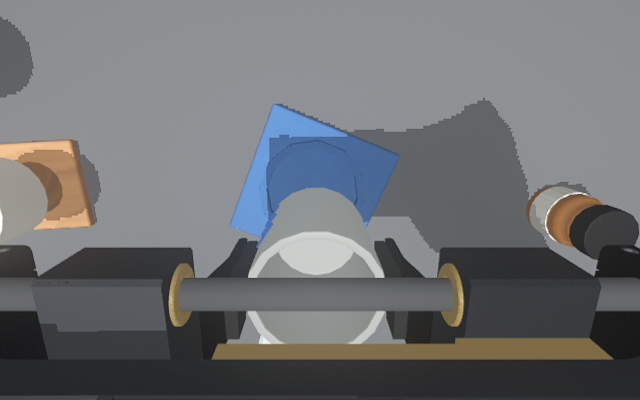

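The jar hangs upright in the fingers at about (316,290), roughly 2 to 3 mm from the ring's axis in both x and y. I'll shift it and lower it.

Request:
{"fn": "jog_arm", "kwargs": {"rows": "0.0015 0.0025 -0.015 0 0 0; 0 0 -0.03 0 0 0; 0 0 -0.02 0 0 0; 0 0 -0.012 0 0 0; 0 0 0 0 0 0"}}

```text
time: 5.25
tcp_pos: [0.6171, 0.088, 0.0592]
eef_rot: [3.141, -0.001, -0.007]
wrist_force: [0.5, 0.7, -1.0]
opening: 0.0567
grip_force: 20.0
```

Request:
{"fn": "jog_arm", "kwargs": {"rows": "0 0 -0.002 0 0 0; 0 0 -0.002 0 0 0; 0 0 -0.002 0 0 0; 0 0 0 0 0 0; 0 0 0 0 0 0"}}

```text
time: 5.75
tcp_pos: [0.6189, 0.0886, 0.0559]
eef_rot: [3.142, -0.0, 0.001]
wrist_force: [-0.5, -0.0, -0.6]
opening: 0.0567
grip_force: 20.0
```

Request:
{"fn": "jog_arm", "kwargs": {"rows": "0 0 -0.001 0 0 0; 0 0 -0.001 0 0 0; 0 0 -0.001 0 0 0; 0 0 0 0 0 0; 0 0 0 0 0 0"}}

```text
time: 6.25
tcp_pos: [0.6186, 0.0886, 0.0525]
eef_rot: [3.142, -0.0, -0.0]
wrist_force: [-0.4, -0.1, -1.3]
opening: 0.0569
grip_force: 20.0
```

Request:
{"fn": "jog_arm", "kwargs": {"rows": "0 0 -0.001 0 0 0; 0 0 0 0 0 0; 0 0 0 0 0 0; 0 0 0 0 0 0; 0 0 0 0 0 0"}}

```text
time: 6.75
tcp_pos: [0.6187, 0.0887, 0.0522]
eef_rot: [3.141, -0.0, 0.0]
wrist_force: [-2.3, -0.5, 5.2]
opening: 0.0569
grip_force: 20.0
```

Contact is made. I'll release it, rise and travel toward the collar.

Request:
{"fn": "jog_arm", "kwargs": {"rows": "0 0 0 0 0 0; 0 0 0 0 0 0; 0 0 0 0 0 0; 0 0 0 0 0 0; 0 0 0 0 0 0", "jaw": 0.087}}

```text
time: 7.25
tcp_pos: [0.6187, 0.0886, 0.0514]
eef_rot: [3.142, -0.0, -0.0]
wrist_force: [-0.3, -0.2, -0.2]
opening: 0.0846
grip_force: 0.0
```

Request:
{"fn": "jog_arm", "kwargs": {"rows": "0 0 0.02 0 0 0; 0 0 0.04 0 0 0; 0 0 0.05 0 0 0; 0 0 0.05 0 0 0; 0 0 0.035 0 0 0"}}

```text
time: 7.75
tcp_pos: [0.6196, 0.0891, 0.2505]
eef_rot: [-3.141, -0.0, -0.007]
wrist_force: [0.9, 0.3, 0.2]
opening: 0.0866
grip_force: 0.0
```

Request:
{"fn": "jog_arm", "kwargs": {"rows": "-0.035 0.035 0 0 0 0; -0.035 0.035 0 0 0 0; -0.035 0.035 0 0 0 0; -0.03 0.04 0 0 0 0; -0.028 0.04 0 0 0 0"}}

```text
time: 8.25
tcp_pos: [0.4541, 0.2747, 0.2469]
eef_rot: [3.141, -0.001, 0.001]
wrist_force: [1.2, 0.3, 0.3]
opening: 0.0867
grip_force: 0.0
```

Request:
{"fn": "jog_arm", "kwargs": {"rows": "0 0.043 0 0 0 0; 0 0 0 0 0 0; 0 0 0 0 0 0; 0 0 0 0 0 0; 0 0 0 0 0 0"}}

```text
time: 8.75
tcp_pos: [0.4564, 0.3149, 0.2463]
eef_rot: [3.141, -0.005, -0.0]
wrist_force: [0.5, -0.2, 0.3]
opening: 0.0872
grip_force: 0.0
```

```bash
python3 - <<'E'
from h import *
f=snap('wrist','w3'); g=snap('scene','s3');s=get_state(); print(s['time'],s['tcp_pos'],s['eef_rot'])
W=pts(f);S=pts(g)
for n,P in(('W',W),('S',S)):
    for c,z0,z1,R,k in(((.456,.317),.031,.045,.045,'collar'),((.622,.318),.071,.09,.045,'funnel'),((.618,.087),.08,.1,.05,'jar'),((.618,.087),.0165,.028,.048,'ring')):
        try: print(n,k,*top_circle(P,c,z0,z1,R))
        except Exception as e: print(n,k,e)
E
```

```text
8.85 [0.45629961 0.31528323 0.24649247] [ 3.14097956e+00 -4.04883384e-03  1.59037525e-04]
W collar [0.4566 0.3189] 0.0276 0.037 1802
W funnel [0.621  0.3195] 0.0287 0.0777 508
W jar [0.6165 0.0898] 0.0282 0.0862 756
W ring [0.6112 0.0917] 0.0371 0.0201 1301
S collar [0.4575 0.3186] 0.0278 0.0356 189
S funnel [0.623  0.3192] 0.0297 0.0759 131
S jar [0.6182 0.089 ] 0.0286 0.085 120
S ring [0.6222 0.0873] 0.0404 0.0195 190
```

View pics/w3.png

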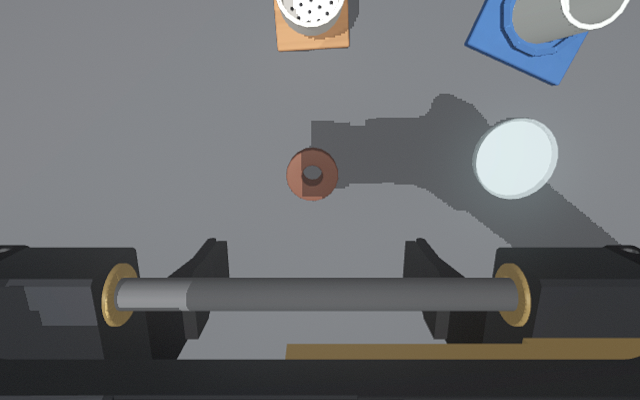

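The wrist view shows the collar at (312,174). The jar is seated in the ring, with its rim at 0.087 m and about 1.5 mm off centre. Next I'll grip only the collar's head, with the fingertips 18 mm above the bench.

Request:
{"fn": "jog_arm", "kwargs": {"rows": "0.001 0.003 -0.04 0 0 0; 0 0 -0.05 0 0 0; 0 0 -0.05 0 0 0; 0 0 -0.05 0 0 0; 0 0 -0.03 0 0 0"}}

```text
time: 9.35
tcp_pos: [0.4555, 0.3172, 0.0231]
eef_rot: [3.138, -0.003, -0.006]
wrist_force: [-0.4, 0.0, 0.5]
opening: 0.087
grip_force: 0.0
```

Request:
{"fn": "jog_arm", "kwargs": {"rows": "0 0 0 0 0 0; 0 0 0 0 0 0; 0 0 0 0 0 0; 0 0 0 0 0 0; 0 0 0 0 0 0"}}

```text
time: 9.85
tcp_pos: [0.4576, 0.3202, 0.0282]
eef_rot: [-3.14, 0.001, -0.004]
wrist_force: [-0.6, -0.4, -1.0]
opening: 0.0868
grip_force: 0.0
```

Request:
{"fn": "jog_arm", "kwargs": {"rows": "0 -0.001 -0.005 0 0 0; 0 0 -0.004 0 0 0; 0 0 0 0 0 0; 0 0 0 0 0 0; 0 0 0 0 0 0"}}

```text
time: 10.35
tcp_pos: [0.4566, 0.3187, 0.0175]
eef_rot: [3.142, -0.0, -0.0]
wrist_force: [-1.1, -0.3, 0.2]
opening: 0.0869
grip_force: 0.0
```

Request:
{"fn": "jog_arm", "kwargs": {"rows": "0 0 0 0 0 0; 0 0 0 0 0 0; 0 0 0 0 0 0; 0 0 0 0 0 0; 0 0 0 0 0 0", "jaw": 0.04, "grip_force": 15}}

```text
time: 10.85
tcp_pos: [0.4567, 0.3186, 0.0176]
eef_rot: [3.142, -0.0, 0.0]
wrist_force: [-0.6, 0.5, -0.1]
opening: 0.0561
grip_force: 15.0
```

Request:
{"fn": "jog_arm", "kwargs": {"rows": "0 0 0 0 0 0; 0 0 0 0 0 0; 0 0 0 0 0 0"}}

```text
time: 11.15
tcp_pos: [0.4567, 0.3186, 0.0176]
eef_rot: [3.141, -0.0, 0.0]
wrist_force: [-0.8, -0.4, 0.4]
opening: 0.0563
grip_force: 15.0
```

Request:
{"fn": "jog_arm", "kwargs": {"rows": "0 0 0.02 0 0 0; 0 0 0.03 0 0 0; 0 0 0.04 0 0 0; 0 0 0.04 0 0 0; 0 0 0.01 0 0 0"}}

```text
time: 11.65
tcp_pos: [0.4585, 0.3206, 0.162]
eef_rot: [-3.137, 0.0, -0.01]
wrist_force: [0.4, -0.8, -0.4]
opening: 0.0565
grip_force: 15.0
```

Request:
{"fn": "jog_arm", "kwargs": {"rows": "0.015 -0.02 0 0 0 0; 0.025 -0.036 0 0 0 0; 0.025 -0.036 0 0 0 0; 0.025 -0.036 0 0 0 0; 0.025 -0.036 0 0 0 0"}}

```text
time: 12.15
tcp_pos: [0.5718, 0.1528, 0.1566]
eef_rot: [3.141, 0.0, -0.002]
wrist_force: [0.5, 0.8, -1.2]
opening: 0.0566
grip_force: 15.0
```

Request:
{"fn": "jog_arm", "kwargs": {"rows": "0.025 -0.036 0 0 0 0; 0.015 -0.02 0 0 0 0; 0.006 -0.01 0 0 0 0; 0 0 0 0 0 0; 0 0 0 0 0 0"}}

```text
time: 12.65
tcp_pos: [0.6164, 0.0905, 0.1571]
eef_rot: [-3.141, -0.003, 0.002]
wrist_force: [0.0, 0.8, 0.0]
opening: 0.0568
grip_force: 15.0
```

```bash
python3 - <<'E'
from h import *
f=snap('wrist','w4'); g=snap('scene','s4');s=get_state(); print(s['time'],s['tcp_pos'],s['eef_rot'],s['wrist_force'])
W=pts(f);S=pts(g);t=pts(snap('top','t4'))
for n,P in(('W',W),('S',S),('T',t)):
    for c,z0,z1,R,k in((s['tcp_pos'],.152,.185,.036,'collar'),((.618,.088),.08,.1,.05,'jar')):
        try: print(n,k,*top_circle(P,c,z0,z1,R))
        except Exception as e: print(n,k,e)
E
```

```text
12.75 [0.61645921 0.09115371 0.15755732] [-3.14066594e+00 -5.42159496e-03  1.16894489e-03] [-0.42286679  0.08712515 -0.41851967]
W collar [0.6184 0.0905] 0.0309 0.1761 8942
W jar [0.6179 0.0885] 0.0286 0.0867 897
S collar [0.619  0.0912] 0.0282 0.1747 410
S jar [0.6184 0.089 ] 0.0286 0.0849 103
T collar 'NoneType' object is not subscriptable
T jar 'NoneType' object is not subscriptable
```

View pics/w4.png

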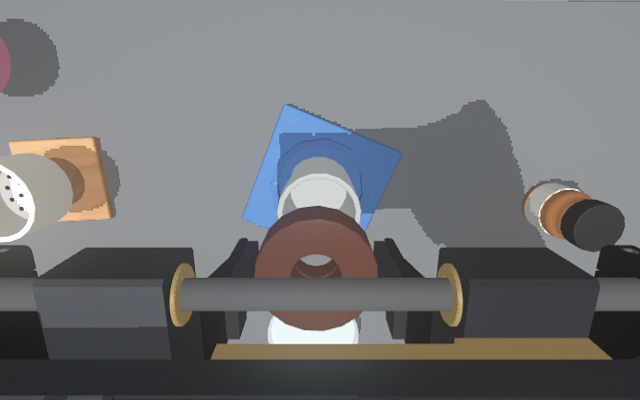

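The collar is held level at (317,268), and the jar's mouth is about 2 mm off in y. I'll shift it and lower it.

Request:
{"fn": "jog_arm", "kwargs": {"rows": "0.001 -0.0025 -0.01 0 0 0; 0 0 -0.02 0 0 0; 0 0 -0.015 0 0 0; 0 0 -0.01 0 0 0; 0 0 0 0 0 0"}}

```text
time: 13.3
tcp_pos: [0.6173, 0.086, 0.1005]
eef_rot: [3.141, 0.0, -0.006]
wrist_force: [-0.2, -1.0, -0.7]
opening: 0.0564
grip_force: 15.0
```

Request:
{"fn": "jog_arm", "kwargs": {"rows": "0 0 -0.004 0 0 0; 0 0 -0.003 0 0 0; 0 0 0 0 0 0; 0 0 0 0 0 0; 0 0 0 0 0 0"}}

```text
time: 13.8
tcp_pos: [0.6189, 0.0861, 0.096]
eef_rot: [-3.142, 0.0, -0.001]
wrist_force: [0.4, 1.1, -1.3]
opening: 0.0562
grip_force: 15.0
```

Request:
{"fn": "jog_arm", "kwargs": {"rows": "0 0 -0.002 0 0 0; 0 0 0 0 0 0; 0 0 0 0 0 0; 0 0 0 0 0 0; 0 0 0 0 0 0"}}

```text
time: 14.3
tcp_pos: [0.6187, 0.0861, 0.0936]
eef_rot: [3.142, -0.0, 0.0]
wrist_force: [0.2, 0.7, -0.6]
opening: 0.0563
grip_force: 15.0
```

Request:
{"fn": "jog_arm", "kwargs": {"rows": "0 0.0025 -0.002 0 0 0; 0 0 0 0 0 0; 0 0 0 0 0 0; 0 0 0 0 0 0; 0 0 0 0 0 0"}}

```text
time: 14.8
tcp_pos: [0.6187, 0.0886, 0.0916]
eef_rot: [3.141, -0.0, 0.0]
wrist_force: [1.0, -1.0, -1.4]
opening: 0.0565
grip_force: 15.0
```

Request:
{"fn": "jog_arm", "kwargs": {"rows": "0 0 -0.001 0 0 0; 0 0 0 0 0 0; 0 0 0 0 0 0; 0 0 -0.001 0 0 0; 0 0 0 0 0 0"}}

```text
time: 15.3
tcp_pos: [0.6188, 0.0886, 0.0897]
eef_rot: [3.142, -0.0, 0.0]
wrist_force: [0.4, 0.8, -0.3]
opening: 0.0566
grip_force: 15.0
```

Request:
{"fn": "jog_arm", "kwargs": {"rows": "0 0 -0.001 0 0 0; 0 0 0 0 0 0; 0 0 0 0 0 0; 0 0 0 0 0 0; 0 0 0 0 0 0"}}

```text
time: 15.8
tcp_pos: [0.6189, 0.0887, 0.0896]
eef_rot: [3.141, -0.0, 0.001]
wrist_force: [-1.9, -0.3, 4.5]
opening: 0.0567
grip_force: 15.0
```

The collar is in contact. I'll release it, go up and move over the funnel.

Request:
{"fn": "jog_arm", "kwargs": {"rows": "0 0 0 0 0 0; 0 0 0 0 0 0; 0 0 0 0 0 0; 0 0 0 0 0 0; 0 0 0 0 0 0", "jaw": 0.087}}

```text
time: 16.3
tcp_pos: [0.6186, 0.0886, 0.0884]
eef_rot: [3.142, -0.0, -0.0]
wrist_force: [-0.7, -0.7, -0.4]
opening: 0.0841
grip_force: 0.0
```

Request:
{"fn": "jog_arm", "kwargs": {"rows": "0 0 0.02 0 0 0; 0 0 0.04 0 0 0; 0 0 0.05 0 0 0; 0 0 0.05 0 0 0; 0 0 0 0 0 0"}}

```text
time: 16.8
tcp_pos: [0.6228, 0.0903, 0.2569]
eef_rot: [-3.139, 0.0, -0.024]
wrist_force: [0.1, -0.4, 0.0]
opening: 0.0868
grip_force: 0.0
```

Request:
{"fn": "jog_arm", "kwargs": {"rows": "0 0.035 0 0 0 0; 0 0.045 0 0 0 0; 0 0.045 0 0 0 0; 0 0.045 0 0 0 0; 0.003 0.04 0 0 0 0"}}

```text
time: 17.3
tcp_pos: [0.6208, 0.3011, 0.2481]
eef_rot: [-3.141, -0.002, 0.001]
wrist_force: [0.5, 0.6, 1.0]
opening: 0.0873
grip_force: 0.0
```

Request:
{"fn": "jog_arm", "kwargs": {"rows": "0 0.02 0 0 0 0; 0 0 0 0 0 0; 0 0 0 0 0 0; 0 0 0 0 0 0; 0 0 0 0 0 0"}}

```text
time: 17.8
tcp_pos: [0.6224, 0.3165, 0.2485]
eef_rot: [3.14, -0.005, 0.001]
wrist_force: [-0.3, 0.0, 0.9]
opening: 0.0869
grip_force: 0.0
```

```bash
python3 - <<'E'
from h import *
f=snap('wrist','w5'); g=snap('scene','s5');s=get_state(); print(s['time'],s['tcp_pos'],s['eef_rot'])
W=pts(f);S=pts(g)
for n,P in(('W',W),('S',S)):
    for c,z0,z1,R,k in(((.622,.319),.07,.09,.045,'funnel'),((.618,.088),.1,.12,.05,'collar'),((.7,.33),.04,.09,.045,'pink')):
        try: print(n,k,*top_circle(P,c,z0,z1,R))
        except Exception as e: print(n,k,e)
E
```

```text
17.9 [0.62216632 0.31716427 0.24872556] [ 3.14101361e+00 -3.36461065e-03  6.35082915e-04]
W funnel [0.6228 0.3192] 0.0296 0.0777 910
W collar [0.6191 0.0892] 0.0278 0.1087 3074
W pink [0.7222 0.3522] 0.0285 0.0697 569
S funnel [0.6231 0.3186] 0.0298 0.076 142
S collar [0.6191 0.0887] 0.0276 0.1078 278
S pink [0.7227 0.3521] 0.0289 0.0595 197
```

View pics/w5.png

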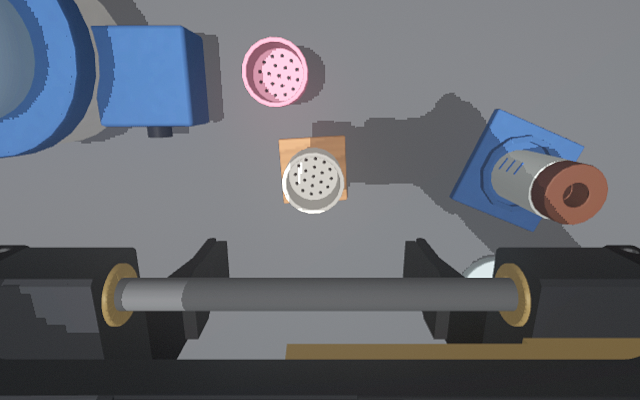

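The collar is seated, with its top at 0.109 m. The funnel rim is at (314,181), centred at world (0.623, 0.319). Descending.

Request:
{"fn": "jog_arm", "kwargs": {"rows": "0.001 0 -0.04 0 0 0; 0 0 -0.05 0 0 0; 0 0 -0.05 0 0 0; 0 0 -0.04 0 0 0; 0 0 -0.02 0 0 0"}}

```text
time: 18.4
tcp_pos: [0.6208, 0.3161, 0.0442]
eef_rot: [3.138, -0.002, -0.008]
wrist_force: [0.6, -0.8, 1.1]
opening: 0.0868
grip_force: 0.0
```

Request:
{"fn": "jog_arm", "kwargs": {"rows": "0 0 0 0 0 0; 0 0 0 0 0 0; 0 0 0 0 0 0; 0 0 0 0 0 0; 0 0 0 0 0 0"}}

```text
time: 18.9
tcp_pos: [0.6234, 0.319, 0.0501]
eef_rot: [-3.141, 0.0, -0.004]
wrist_force: [0.2, 0.0, -0.1]
opening: 0.087
grip_force: 0.0
```

Request:
{"fn": "jog_arm", "kwargs": {"rows": "0 0 -0.003 0 0 0; 0 0 0 0 0 0; 0 0 0 0 0 0; 0 0 0 0 0 0; 0 0 0 0 0 0"}}

```text
time: 19.4
tcp_pos: [0.6226, 0.3187, 0.0455]
eef_rot: [3.142, -0.0, -0.0]
wrist_force: [-0.6, -0.1, -0.9]
opening: 0.0871
grip_force: 0.0
```

Request:
{"fn": "jog_arm", "kwargs": {"rows": "0 0 0 0 0 0; 0 0 0 0 0 0; 0 0 0 0 0 0; 0 0 0 0 0 0; 0 0 0 0 0 0", "jaw": 0.045, "grip_force": 20}}

```text
time: 19.9
tcp_pos: [0.6227, 0.3187, 0.0456]
eef_rot: [-3.142, 0.0, -0.0]
wrist_force: [0.0, 0.4, 0.5]
opening: 0.0599
grip_force: 20.0
```

Request:
{"fn": "jog_arm", "kwargs": {"rows": "0 0 0 0 0 0; 0 0 0 0 0 0; 0 0 0 0 0 0"}}

```text
time: 20.2
tcp_pos: [0.6227, 0.3187, 0.0456]
eef_rot: [-3.142, 0.0, -0.0]
wrist_force: [-0.7, 0.6, 0.9]
opening: 0.0602
grip_force: 20.0
```

Request:
{"fn": "jog_arm", "kwargs": {"rows": "0 0 0.015 0 0 0; 0 0 0.025 0 0 0; 0 0 0.035 0 0 0; 0 0 0.04 0 0 0; 0 0 0.025 0 0 0"}}

```text
time: 20.7
tcp_pos: [0.6235, 0.3195, 0.1901]
eef_rot: [-3.139, 0.0, -0.006]
wrist_force: [0.4, 0.5, -0.6]
opening: 0.0599
grip_force: 20.0
```

Request:
{"fn": "jog_arm", "kwargs": {"rows": "0 0 0 0 0 0; 0 -0.02 0 0 0 0; 0 -0.035 0 0 0 0; 0 -0.04 0 0 0 0; 0 -0.04 0 0 0 0"}}

```text
time: 21.2
tcp_pos: [0.6217, 0.1821, 0.1845]
eef_rot: [3.141, 0.001, -0.003]
wrist_force: [0.5, -0.3, -0.9]
opening: 0.0603
grip_force: 20.0
```

Request:
{"fn": "jog_arm", "kwargs": {"rows": "0 -0.04 0 0 0 0; -0.002 -0.03 0 0 0 0; -0.001 -0.015 0 0 0 0; 0 -0.01 0 0 0 0; 0 0 0 0 0 0"}}

```text
time: 21.7
tcp_pos: [0.6196, 0.0882, 0.1853]
eef_rot: [3.142, -0.002, -0.001]
wrist_force: [0.2, -0.1, -1.1]
opening: 0.0601
grip_force: 20.0
```

Request:
{"fn": "jog_arm", "kwargs": {"rows": "0 0 0 0 0 0; 0 0 0 0 0 0; 0 0 0 0 0 0"}}

```text
time: 22.0
tcp_pos: [0.6195, 0.0904, 0.1856]
eef_rot: [-3.141, -0.004, -0.0]
wrist_force: [0.2, 0.5, -1.1]
opening: 0.06
grip_force: 20.0
```

```bash
python3 - <<'E'
from h import *
f=snap('wrist','w6'); g=snap('scene','s6');s=get_state(); print(s['time'],s['tcp_pos'],s['eef_rot'],s['wrist_force'])
W=pts(f);S=pts(g)
for n,P in(('W',W),('S',S)):
    for c,z0,z1,R,k in((s['tcp_pos'],.21,.225,.036,'funnel'),((.618,.088),.1,.115,.045,'collar')):
        try: print(n,k,*top_circle(P,c,z0,z1,R))
        except Exception as e: print(n,k,e)
c=g['image'][150:270,290:450,::-1]; cv2.imwrite('pics/s6c.png',cv2.resize(c,(800,600),interpolation=cv2.INTER_CUBIC))
E
```

```text
22.1 [0.61958306 0.08967979 0.18554111] [-3.14133279e+00 -2.19656386e-03  3.80352284e-05] [ 0.19931939 -0.13310929 -1.76216809]
W funnel [0.621  0.0892] 0.0306 0.2172 4856
W collar [0.6191 0.0885] 0.0275 0.1088 1570
S funnel [0.6202 0.0895] 0.0314 0.2163 168
S collar [0.6196 0.0889] 0.0271 0.1078 266
```

View pics/s6c.png

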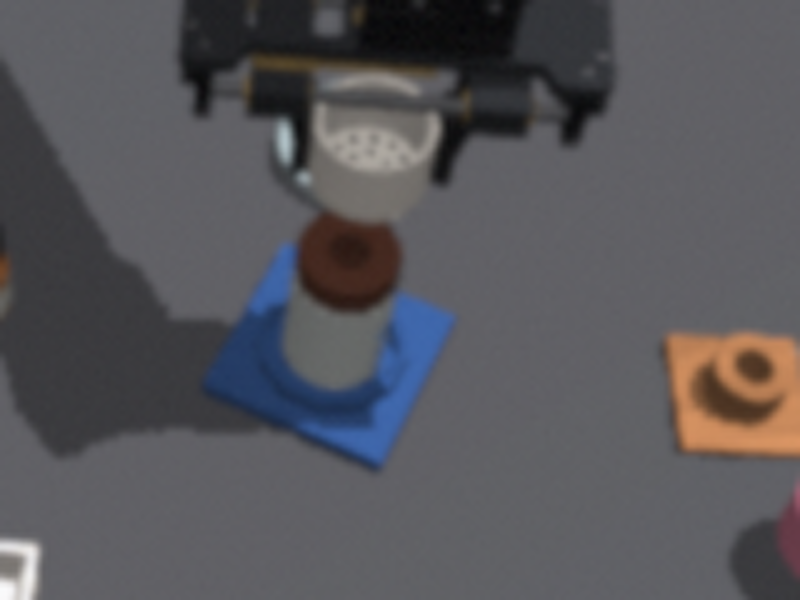

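View pics/w6.png

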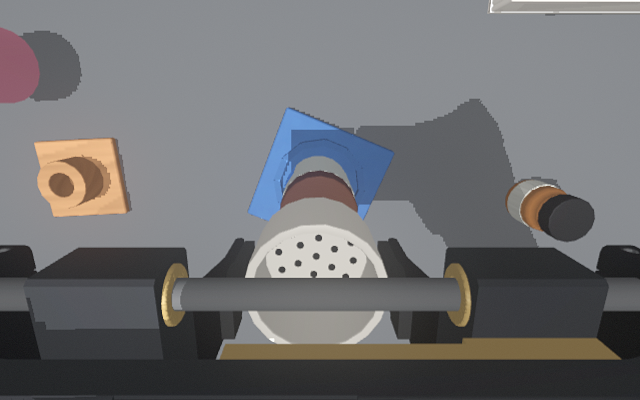

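The funnel is held upright over the collar, within 1 mm in both the scene crop and the wrist view. Lowering.

Request:
{"fn": "jog_arm", "kwargs": {"rows": "-0.0005 0 -0.01 0 0 0; 0 0 -0.015 0 0 0; 0 0 -0.01 0 0 0; 0 0 0 0 0 0; 0 0 0 0 0 0"}}

```text
time: 22.6
tcp_pos: [0.619, 0.0885, 0.1499]
eef_rot: [3.141, -0.0, -0.002]
wrist_force: [-0.3, 0.0, -1.5]
opening: 0.0598
grip_force: 20.0
```

Request:
{"fn": "jog_arm", "kwargs": {"rows": "0 0 -0.005 0 0 0; 0 0 -0.005 0 0 0; 0 0 -0.005 0 0 0; 0 0 0 0 0 0; 0 0 0 0 0 0"}}

```text
time: 23.1
tcp_pos: [0.6191, 0.0886, 0.1355]
eef_rot: [3.141, -0.0, -0.0]
wrist_force: [0.7, -0.8, -1.7]
opening: 0.0601
grip_force: 20.0
```

Request:
{"fn": "jog_arm", "kwargs": {"rows": "0 0 -0.005 0 0 0; 0 0 -0.005 0 0 0; 0 0 -0.003 0 0 0; 0 0 0 0 0 0; 0 0 0 0 0 0"}}

```text
time: 23.6
tcp_pos: [0.6192, 0.0887, 0.1225]
eef_rot: [3.142, -0.0, -0.0]
wrist_force: [0.8, 0.8, -0.8]
opening: 0.0599
grip_force: 20.0
```

Request:
{"fn": "jog_arm", "kwargs": {"rows": "0 0 -0.002 0 0 0; 0 0 -0.001 0 0 0; 0 0 0 0 0 0; 0 0 0 0 0 0; 0 0 0 0 0 0"}}

```text
time: 24.1
tcp_pos: [0.6192, 0.0887, 0.1197]
eef_rot: [3.142, -0.0, 0.0]
wrist_force: [0.2, -0.2, -1.5]
opening: 0.0604
grip_force: 20.0
```

Request:
{"fn": "jog_arm", "kwargs": {"rows": "0 0 -0.001 0 0 0; 0 0 0 0 0 0; 0 0 0 0 0 0; 0 0 0 0 0 0; 0 0 0 0 0 0"}}

```text
time: 24.6
tcp_pos: [0.6192, 0.0886, 0.1186]
eef_rot: [3.141, -0.0, -0.0]
wrist_force: [-0.3, 0.7, -1.7]
opening: 0.0601
grip_force: 20.0
```

Request:
{"fn": "jog_arm", "kwargs": {"rows": "0 0 -0.001 0 0 0; 0 0 0 0 0 0; 0 0 0 0 0 0; 0 0 0 0 0 0; 0 0 0 0 0 0"}}

```text
time: 25.1
tcp_pos: [0.6194, 0.0887, 0.1185]
eef_rot: [3.141, -0.0, 0.001]
wrist_force: [-1.5, -0.9, 4.1]
opening: 0.0606
grip_force: 20.0
```

Request:
{"fn": "jog_arm", "kwargs": {"rows": "0 0 0 0 0 0; 0 0 0 0 0 0; 0 0 0 0 0 0; 0 0 0 0 0 0; 0 0 0 0 0 0", "jaw": 0.087}}

```text
time: 25.6
tcp_pos: [0.6191, 0.0886, 0.1174]
eef_rot: [3.142, -0.0, -0.0]
wrist_force: [-0.2, 0.5, 0.2]
opening: 0.0855
grip_force: 0.0
```

Request:
{"fn": "jog_arm", "kwargs": {"rows": "0 0 0.02 0 0 0; 0 0 0.04 0 0 0; 0 0 0.04 0 0 0; 0 0 0.03 0 0 0; 0 0 0 0 0 0"}}

```text
time: 26.1
tcp_pos: [0.6218, 0.0897, 0.2529]
eef_rot: [-3.14, 0.0, -0.015]
wrist_force: [-0.1, -0.9, -0.2]
opening: 0.0874
grip_force: 0.0
```

Request:
{"fn": "jog_arm", "kwargs": {"rows": "-0.01 -0.03 0 0 0 0; -0.015 -0.04 0 0 0 0; -0.015 -0.04 0 0 0 0; -0.015 -0.04 0 0 0 0; -0.015 -0.04 0 0 0 0"}}

```text
time: 26.6
tcp_pos: [0.5478, -0.1029, 0.2466]
eef_rot: [-3.142, 0.0, 0.002]
wrist_force: [0.3, -0.1, -0.0]
opening: 0.0869
grip_force: 0.0
```

Request:
{"fn": "jog_arm", "kwargs": {"rows": "-0.015 -0.04 0 0 0 0; -0.015 -0.04 0 0 0 0; -0.015 -0.04 0 0 0 0; -0.015 -0.04 0 0 0 0; -0.015 -0.03 0 0 0 0", "jaw": 0.05}}

```text
time: 27.1
tcp_pos: [0.4724, -0.2941, 0.2465]
eef_rot: [3.141, -0.004, -0.002]
wrist_force: [0.0, 0.6, 0.6]
opening: 0.0553
grip_force: 0.0
```

Request:
{"fn": "jog_arm", "kwargs": {"rows": "-0.012 -0.021 0 0 0 0; 0 0 0 0 0 0; 0 0 0 0 0 0; 0 0 0 0 0 0; 0 0 0 0 0 0"}}

```text
time: 27.6
tcp_pos: [0.463, -0.3108, 0.2474]
eef_rot: [-3.141, -0.004, -0.0]
wrist_force: [0.4, 0.1, -1.2]
opening: 0.0497
grip_force: 0.0
```

```bash
python3 - <<'E'
from h import *
f=snap('wrist','w7'); g=snap('scene','s7');s=get_state(); print(s['time'],s['tcp_pos'],s['eef_rot'])
W=pts(f);S=pts(g)
for n,P in(('W',W),('S',S)):
    for c,z0,z1,R,k in(((.4617,-.3125),.006,.016,.045,'disc'),((.4617,-.3125),.029,.042,.025,'knob'),((.619,.0885),.142,.165,.045,'funnel')):
        try: print(n,k,*top_circle(P,c,z0,z1,R))
        except Exception as e: print(n,k,e)
E
```

```text
27.7 [ 0.46279847 -0.31124119  0.24753431] [-3.14140529e+00 -3.17875587e-03 -2.43129026e-04]
W disc [ 0.4615 -0.3129] 0.0326 0.011 2325
W knob [ 0.4617 -0.3128] 0.0086 0.0347 217
W funnel 'NoneType' object is not subscriptable
S disc [ 0.4626 -0.3122] 0.0324 0.0103 234
S knob [ 0.4629 -0.3119] 0.0087 0.0338 27
S funnel [0.6198 0.089 ] 0.0296 0.1489 160
```

View pics/w7.png

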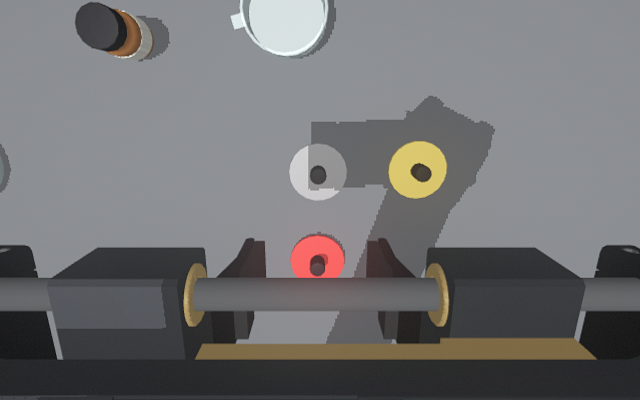

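The wrist view shows the grey cover's knob at (318,174), between the fingers. The funnel rim is at about 0.150 m, so it's seated. Descending onto the knob.

Request:
{"fn": "jog_arm", "kwargs": {"rows": "0 0 -0.04 0 0 0; 0 0 -0.05 0 0 0; 0 0 -0.05 0 0 0; 0 0 -0.045 0 0 0; 0 0 -0.025 0 0 0"}}

```text
time: 28.2
tcp_pos: [0.4605, -0.3107, 0.034]
eef_rot: [-3.139, -0.002, 0.007]
wrist_force: [-0.0, -0.4, 0.2]
opening: 0.0501
grip_force: 0.0
```

Request:
{"fn": "jog_arm", "kwargs": {"rows": "0 0 -0.008 0 0 0; 0 0 0 0 0 0; 0 0 0 0 0 0; 0 0 0 0 0 0; 0 0 0 0 0 0"}}

```text
time: 28.7
tcp_pos: [0.4631, -0.313, 0.0311]
eef_rot: [3.14, -0.0, 0.004]
wrist_force: [1.1, 0.6, -0.1]
opening: 0.0501
grip_force: 0.0
```

Request:
{"fn": "jog_arm", "kwargs": {"rows": "0 0 -0.008 0 0 0; 0 0 -0.004 0 0 0; 0 0 0 0 0 0; 0 0 0 0 0 0; 0 0 0 0 0 0"}}

```text
time: 29.2
tcp_pos: [0.4622, -0.3124, 0.0175]
eef_rot: [3.142, -0.0, 0.0]
wrist_force: [0.7, -0.6, 0.3]
opening: 0.0501
grip_force: 0.0
```

Request:
{"fn": "jog_arm", "kwargs": {"rows": "0 0 0 0 0 0; 0 0 0 0 0 0; 0 0 0 0 0 0; 0 0 0 0 0 0; 0 0 0 0 0 0"}}

```text
time: 29.7
tcp_pos: [0.4622, -0.3124, 0.0176]
eef_rot: [3.141, -0.0, 0.0]
wrist_force: [0.5, 0.4, 0.9]
opening: 0.0502
grip_force: 0.0
```

Request:
{"fn": "jog_arm", "kwargs": {"rows": "0 0 -0.0025 0 0 0; 0 0 0 0 0 0; 0 0 0 0 0 0; 0 0 0 0 0 0; 0 0 0 0 0 0"}}

```text
time: 30.2
tcp_pos: [0.4622, -0.3124, 0.0151]
eef_rot: [3.142, -0.0, 0.0]
wrist_force: [-0.3, -1.0, -0.5]
opening: 0.0496
grip_force: 0.0
```

Request:
{"fn": "jog_arm", "kwargs": {"rows": "0 0 0 0 0 0; 0 0 0 0 0 0; 0 0 0 0 0 0; 0 0 0 0 0 0; 0 0 0 0 0 0", "jaw": 0.008, "grip_force": 20}}

```text
time: 30.7
tcp_pos: [0.4622, -0.3124, 0.0151]
eef_rot: [3.141, -0.0, 0.0]
wrist_force: [0.9, -0.6, 0.6]
opening: 0.018
grip_force: 0.4
```

Request:
{"fn": "jog_arm", "kwargs": {"rows": "0 0 0 0 0 0; 0 0 0 0 0 0; 0 0 0 0 0 0; 0 0 0 0 0 0; 0 0 0 0 0 0"}}

```text
time: 31.2
tcp_pos: [0.4622, -0.3124, 0.0151]
eef_rot: [3.141, -0.0, 0.0]
wrist_force: [0.3, -0.1, 0.7]
opening: 0.0176
grip_force: 20.0
```

Request:
{"fn": "jog_arm", "kwargs": {"rows": "0 0 0.02 0 0 0; 0 0 0.04 0 0 0; 0 0 0.05 0 0 0; 0 0 0.05 0 0 0; 0 0 0.04 0 0 0"}}

```text
time: 31.7
tcp_pos: [0.4625, -0.3124, 0.218]
eef_rot: [3.14, 0.0, 0.003]
wrist_force: [0.2, -1.0, -1.1]
opening: 0.0174
grip_force: 20.0
```

Request:
{"fn": "jog_arm", "kwargs": {"rows": "0 0 0 0 0 0; 0.01 0.025 0 0 0 0; 0.015 0.038 0 0 0 0; 0.015 0.038 0 0 0 0; 0.015 0.038 0 0 0 0"}}

```text
time: 32.2
tcp_pos: [0.5167, -0.1719, 0.2139]
eef_rot: [-3.141, 0.001, 0.003]
wrist_force: [-0.1, 0.4, -0.9]
opening: 0.0175
grip_force: 20.0
```

Request:
{"fn": "jog_arm", "kwargs": {"rows": "0.015 0.038 0 0 0 0; 0.015 0.038 0 0 0 0; 0.015 0.038 0 0 0 0; 0.015 0.038 0 0 0 0; 0.015 0.038 0 0 0 0"}}

```text
time: 32.7
tcp_pos: [0.5918, 0.018, 0.2138]
eef_rot: [3.141, -0.0, -0.003]
wrist_force: [-0.2, -0.3, 0.5]
opening: 0.0171
grip_force: 20.0
```

Request:
{"fn": "jog_arm", "kwargs": {"rows": "0.015 0.038 0 0 0 0; 0.01 0.024 0 0 0 0; 0.002 0.01 0 0 0 0; 0 0 0 0 0 0; 0 0 0 0 0 0"}}

```text
time: 33.2
tcp_pos: [0.6186, 0.0865, 0.2143]
eef_rot: [3.14, -0.003, -0.002]
wrist_force: [0.1, -0.7, -0.3]
opening: 0.0173
grip_force: 20.0
```

Request:
{"fn": "jog_arm", "kwargs": {"rows": "0 0 0 0 0 0; 0 0 0 0 0 0; 0 0 0 0 0 0; 0 0 0 0 0 0; 0 0 0 0 0 0"}}

```text
time: 33.7
tcp_pos: [0.6192, 0.0884, 0.2152]
eef_rot: [3.141, -0.001, 0.0]
wrist_force: [0.5, -0.3, -0.4]
opening: 0.0172
grip_force: 20.0
```

```bash
python3 - <<'E'
from h import *
f=snap('wrist','w8'); g=snap('scene','s8');s=get_state(); print(s['time'],s['tcp_pos'],s['eef_rot'],s['opening'],s['grip_force'])
W=pts(f);S=pts(g)
for n,P in(('W',W),('S',S)):
    for c,z0,z1,R,k in((s['tcp_pos'],.2,.213,.042,'disc'),((.619,.0885),.142,.158,.045,'funnel')):
        try: print(n,k,*top_circle(P,c,z0,z1,R))
        except Exception as e: print(n,k,e)
c=g['image'][130:250,290:450,::-1]; c=cv2.resize(c,(400,300),interpolation=cv2.INTER_CUBIC)
w=cv2.resize(f['image'][100:400,120:520,::-1],(400,300)); cv2.imwrite('pics/m8.png',np.hstack([c,w]))
E
```

```text
33.8 [0.61915113 0.08858828 0.21511639] [ 3.14152624e+00 -2.34882200e-04  1.68678681e-04] 0.017466349875769963 19.999955892562866
W disc [0.6187 0.0882] 0.0329 0.211 5369
W funnel [0.6197 0.0885] 0.0294 0.1507 762
S disc [0.6194 0.0888] 0.0325 0.2101 300
S funnel [0.6204 0.0887] 0.0292 0.1491 118
```

View pics/m8.png

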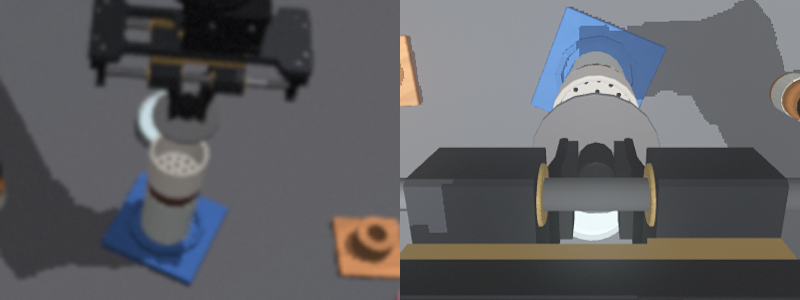

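The cover is held level, and its axis is within 1 mm of the funnel's in both views. Lowering.

Request:
{"fn": "jog_arm", "kwargs": {"rows": "0.0005 0 -0.01 0 0 0; 0 0 -0.015 0 0 0; 0 0 -0.015 0 0 0; 0 0 -0.005 0 0 0; 0 0 0 0 0 0"}}

```text
time: 34.3
tcp_pos: [0.6187, 0.0883, 0.1682]
eef_rot: [3.141, -0.0, -0.005]
wrist_force: [0.7, 1.1, -0.7]
opening: 0.0172
grip_force: 20.0
```

Request:
{"fn": "jog_arm", "kwargs": {"rows": "0 0 -0.002 0 0 0; 0 0 -0.002 0 0 0; 0 0 -0.002 0 0 0; 0 0 0 0 0 0; 0 0 0 0 0 0"}}

```text
time: 34.8
tcp_pos: [0.6197, 0.0886, 0.1643]
eef_rot: [3.142, -0.0, 0.001]
wrist_force: [-0.6, -0.3, -0.4]
opening: 0.017
grip_force: 20.0
```

Request:
{"fn": "jog_arm", "kwargs": {"rows": "0 0 -0.002 0 0 0; 0 0 -0.001 0 0 0; 0 0 0 0 0 0; 0 0 0 0 0 0; 0 0 0 0 0 0"}}

```text
time: 35.3
tcp_pos: [0.6197, 0.0886, 0.1611]
eef_rot: [3.142, -0.0, 0.0]
wrist_force: [0.0, -1.0, -0.5]
opening: 0.0168
grip_force: 20.0
```

Request:
{"fn": "jog_arm", "kwargs": {"rows": "0 0 -0.001 0 0 0; 0 0 0 0 0 0; 0 0 0 0 0 0; 0 0 0 0 0 0; 0 0 0 0 0 0"}}

```text
time: 35.8
tcp_pos: [0.6197, 0.0887, 0.1601]
eef_rot: [-3.142, 0.0, -0.0]
wrist_force: [-0.5, -0.1, 0.1]
opening: 0.0172
grip_force: 20.0
```

Request:
{"fn": "jog_arm", "kwargs": {"rows": "0 0 -0.001 0 0 0; 0 0 0 0 0 0; 0 0 0 0 0 0; 0 0 0 0 0 0; 0 0 0 0 0 0"}}

```text
time: 36.3
tcp_pos: [0.62, 0.0887, 0.1601]
eef_rot: [3.142, -0.0, 0.002]
wrist_force: [-1.5, -0.5, 6.1]
opening: 0.0171
grip_force: 20.0
```

Request:
{"fn": "jog_arm", "kwargs": {"rows": "0 0 0 0 0 0; 0 0 0 0 0 0; 0 0 0 0 0 0; 0 0 0 0 0 0; 0 0 0 0 0 0", "jaw": 0.05}}

```text
time: 36.8
tcp_pos: [0.6195, 0.0886, 0.1588]
eef_rot: [3.141, -0.0, -0.001]
wrist_force: [0.5, 0.5, 0.5]
opening: 0.0467
grip_force: 0.0
```

Request:
{"fn": "jog_arm", "kwargs": {"rows": "0 0 0.01 0 0 0; 0 0 0.02 0 0 0; 0 0 0.03 0 0 0; 0 0 0.03 0 0 0; 0 0 0 0 0 0"}}

```text
time: 37.3
tcp_pos: [0.6224, 0.0898, 0.2549]
eef_rot: [-3.14, 0.0, -0.015]
wrist_force: [-0.8, 0.1, 0.7]
opening: 0.05
grip_force: 0.0
```

Request:
{"fn": "jog_arm", "kwargs": {"rows": "-0.04 0 0 0 0 0; -0.04 0 0 0 0 0; -0.04 0 0 0 0 0; 0 0 0 0 0 0; 0 0 0 0 0 0"}}

```text
time: 37.8
tcp_pos: [0.4995, 0.0885, 0.2497]
eef_rot: [3.141, 0.0, 0.003]
wrist_force: [0.7, -0.6, -0.6]
opening: 0.0502
grip_force: 0.0
```

```bash
python3 - <<'E'
from h import *
f=snap('wrist','w9'); g=snap('scene','s9');s=get_state(); print(s['time'],s['tcp_pos'],s['grip_force'])
W=pts(f);S=pts(g)
for n,P in(('W',W),('S',S)):
    for c,z0,z1,R,k in(((.6195,.0885),.152,.165,.045,'disc'),((.6195,.0885),.172,.19,.03,'knob'),((.601,-.119),.062,.085,.04,'reagent'),((.469,.0935),.012,.03,.055,'dish'),((.622,-.276),.03,.045,.055,'beaker')):
        try: print(n,k,*top_circle(P,c,z0,z1,R))
        except Exception as e: print(n,k,e)
c=g['image'][130:250,290:450,::-1]; c=cv2.resize(c,(400,300),interpolation=cv2.INTER_CUBIC)
w=cv2.resize(f['image'][:300,120:520,::-1],(400,300)); cv2.imwrite('pics/m9.png',np.hstack([c,w]))
E
```

```text
37.9 [0.50083446 0.08852573 0.24949939] 0.0
W disc [0.6176 0.0886] 0.0317 0.156 6273
W knob [0.619  0.0885] 0.0088 0.1798 784
W reagent [ 0.6016 -0.119 ] 0.0191 0.0698 1631
W dish [0.4699 0.0934] 0.0447 0.018 4659
W beaker [ 0.6118 -0.2322] 0.0056 0.0347 51
S disc [0.6196 0.089 ] 0.0326 0.1553 373
S knob [0.6192 0.089 ] 0.0085 0.1782 41
S reagent [ 0.6022 -0.1194] 0.0187 0.0691 140
S dish [0.4696 0.0938] 0.0445 0.0171 370
S beaker [ 0.624  -0.2776] 0.0426 0.0341 148
```

View pics/m9.png

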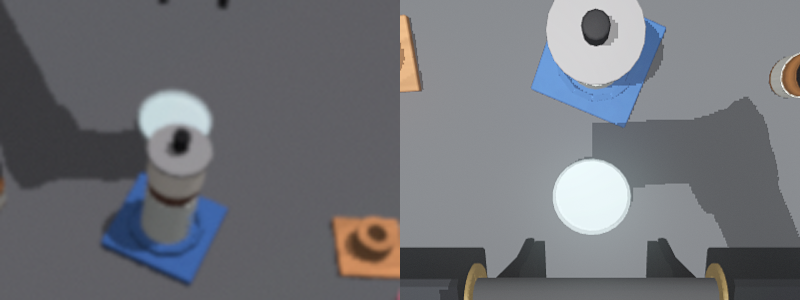

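The column stands straight, with the disc top at 0.156 m and the knob top at 0.180 m as expected. The bystanders haven't moved and the arm is clear of everything. Handing in.

```bash
python3 -c "
from station import *
print(sign_off())"
```

```text
the job is handed in; nothing more can be done
None
```

The filter column is stacked on the base (jar, collar, funnel, cover). At the last check before hand-in it stood straight and fully down, released, with the beaker, dish and amber bottle unmoved; hand-in returned no verdict.

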